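# Pack the annealing cassette

## Task

Pack the white long angle, the bronze-coloured short angle and the black key block into the green oven cassette so that all three lie flat on its floor: the long angle's toe fully home under the low yellow roof, the short angle's toe fully home under the high bare-metal roof, and the key block standing upright in the gap between their heels. They fit only in one order. Leave the bushes, tools and jar on the bench where they are, and let go of everything at the end.

Things in the scene. Friction and masses are not known exactly. Their poses are not given: they have to be found in the camera images.
- cassette: Green steel tray fixed to the bench, 212 x 68 outside, long along its x, open on top between two end roofs. Origin: centre of underside, z up. Walls 4 thick, side walls up to 34 above the origin. Inside: x -102 to +102, y -30 to +30, floor top at z = 4. Opening between the roofs: x -64 to +46. Packed, all parts' x axes are parallel to its x, 2 to spare each side in y.
- low_roof (a point): Middle of the free edge of the yellow roof at the cassette's +x end (away from the robot), on its underside: 16 above the floor, at cassette x = +46. The roof is 4 thick and 56 deep, as far as the +x end wall.
- high_roof (a point): Middle of the free edge of the bare-metal roof at the cassette's -x end (towards the robot), on its underside: 26 above the floor, at cassette x = -64. The roof is 4 thick and 38 deep, as far as the -x end wall.
- long_angle: White plastic angle, about 0.22 kg, standing on its foot, 100 (x) x 56 (y) x 12 thick. Origin: centre of the foot's underside, z up. Web to grip: 14 thick in x, 40 wide in y, centred at x = -23, top at z = 75. Toe = +x end, heel = -x end. Home: toe against the end wall under the yellow roof, origin at cassette x = +52 on the floor; that roof is too low to tilt it in.
- short_angle: Bronze-coloured plastic angle, about 0.20 kg, standing on its foot, 72 (x) x 56 (y) x 12 thick. Origin: centre of the foot's underside, z up. Web to grip: 14 thick in x, 40 wide in y, centred at x = +27, top at z = 75. Toe = -x end, heel = +x end. Home: toe against the end wall under the bare-metal roof, origin at cassette x = -66 on the floor.
- key_block: Black plastic block, about 0.25 kg, 28 (x) x 56 (y) x 75 high, standing upright. Origin: centre of its underside, z up. Its place: on the cassette floor at about x = -14, in the gap between the heels, 32 long when both angles are home; there it can be held only across its 56 mm, above the side walls.
- bush_low: lower white bush of the stack, ring 64 outside, 48 bore, 35 high; origin centre of underside
- bush_high: upper white bush, the same size, standing on bush_low
- bush_single: a single white bush of the same size behind the cassette
- knife: green-handled deburring tool lying flat, about 170 long; bystander
- mallet: light wooden-handled hammer lying flat, about 240 long; bystander
- jar: amber jar, 60 diameter, 90 high; bystander
- brush: brush with wooden handle lying flat, about 180 long; bystander
Mind the look-alikes: they are no part of the job. Leave any red look-alike of the long_angle alone. Several things look just like the key_block: the one meant starts farthest from the robot's base.

How it is judged (in metres and radians):
At the end, for the whole second after the job is handed in: In the cassette frame each part lies within 7 mm of its packed place along x (long angle +52, short angle -66, key block -14 mm) and 5 mm of the centre line, underside within 3 mm of the floor, upright within 0.06 rad, parallel within 0.1 rad, released and at rest (x of long_angle in the frame of cassette between 0.045 and 0.059 m and y of long_angle in the frame of cassette between -0.005 and 0.005 m and z of long_angle in the frame of cassette between 0.001 and 0.0075 m and angle between each of long_angle, short_angle, key_block's own z axis and vertical below 0.06 rad and angle between the x axis of each of long_angle, short_angle, key_block and the x axis of cassette, either way round below 0.1 rad and linear speed of each of long_angle, short_angle, key_block below 0.02 m/s and x of short_angle in the frame of cassette between -0.073 and -0.059 m and y of short_angle in the frame of cassette between -0.005 and 0.005 m and z of short_angle in the frame of cassette between 0.001 and 0.0075 m and x of key_block in the frame of cassette between -0.021 and -0.007 m and y of key_block in the frame of cassette between -0.005 and 0.005 m and z of key_block in the frame of cassette between 0.001 and 0.0075 m); the robot touches nothing.
It fails at once if a bush, tool or jar moved more than 30 mm (distance of any of bush_low, bush_high, bush_single, knife, mallet, jar, brush from where it was at the start of the episode above 0.03 m).
It also fails if it takes over 67 s, if anything falls off the work surface, if the arm or the gripper's body presses on something with over 40 N, if the wrist force passes 120 N, or if a joint passes its speed limit or range.

## Robot

A 6-joint arm with a two-finger parallel gripper is mounted at the origin on the work surface. World frame = base frame: x ahead of the robot, y to its left, z up, the work surface at z = 0. Lengths are in m, angles in degrees, forces in N, time in s.
With the tool pointing down it reaches from about 0.325 to 0.85 m from the base axis. Payload 15.5 kg.
Tool frame: the origin (TCP) lies midway between the tips of the shut fingers; the grasp point (between the pads) lies 19 mm behind it; z points along the fingers, y is the line along which they close (so a half turn about z gives the same grasp; the last joint's range is limited). The gripper opens to 91 mm and grips with 3 to 60 N. Pads are 32 mm wide; open, the fingers measure 118 mm over their backs; the gripper's body (76 mm by 178 mm) begins 60 mm behind the grasp point.
Start: joints at [65.575, 28.281, 77.091, -0, 74.628, -5.472], TCP at [0.203, 0.591, 0.214] pointing down, gripper open.
Joint ranges: [-166.48, 166.48], [-47.26, 123.95], [12.59, 153.08], [-70.14, 250.14], [6.76, 159.57], [-176.63, 176.63]. Speed limits (degrees/s): [108.29, 108.29, 147.25, 172.46, 172.46, 172.46].

## Interface

Orientations are given as a 3x3 rotation matrix whose columns are the frame's x, y, z axes.
In Python, from bench import ctrl gives the robot as it stands. The module is installed in compiled form; this text tells all that it offers. Calls block until the motion is done:
- ctrl.goto(position, orientation): joint-space move of the TCP to a pose.
- ctrl.move_l(position, vel=0.15, ori=None, contact_N=None): straight line of the TCP; ori=None keeps the orientation; vel is the mean speed in m/s. With contact_N (N) it stops when the force on the tool has changed by that much, and returns True; else False.
- ctrl.movej(angles): joint-space move.
- ctrl.command_gripper(opening): opening from 0.0 (shut) to 1.0 (fully open); the grip force is fixed at half the most; returns when the fingers have stopped.
- ctrl.sleep(seconds).
- ctrl.ik(position, orientation): joint angles nearest the present ones, or None.
- ctrl.read_camera(name): name is "scene" or "top" or "wrist"; returns the picture (480x640x3 uint8, blue, green, red); there is no depth.
- ctrl.camera_params(name): a dict with "fx", "fy", "cx", "cy" (pixels), "pose" (4x4, takes a point from camera to world coordinates); the wrist camera has in their place "T_tool_cam" (4x4, takes a point from camera to tool coordinates, whose origin is the TCP and whose axes are the flange's). Camera axes: x right, y up, looking along -z (the intrinsics and any distortion apply to the point x, -y, -z); pixel columns grow to the right and rows downward; lengths in m; the calibration is good to about 2 mm. A picture is of the moment at which its call begins: read the wrist's pose just before it. camera_params takes no time and is no camera call.
A pose or a line that the arm cannot do raises ctrl.MotionError and nothing moves.
- ctrl.sign_off(): hands the job in; it is judged then, once.
Readings, each from a call of its own:
- ctrl.current_t(): time.
- ctrl.current_q(): joint angles.
- ctrl.current_dq(): joint speeds.
- ctrl.current_effort(): joint torques, N m.
- ctrl.current_tool_pos(): TCP position.
- ctrl.current_eef_rot(): TCP orientation.
- ctrl.current_contact_force(): force on the tool from outside, world axes, zero at the start.
- ctrl.current_wrist_torque(): the same for the moment, N m.
- ctrl.current_grip_width(): opening from 0.0 (shut) to 1.0 (fully open).
- ctrl.current_grasp_force(): force on a finger pad.
Only numpy, scipy, OpenCV 4.12 (cv2) and the standard library are available. Lean on these libraries where they do the work, as an engineer would, in place of code of your own. Each camera call takes 0.05 s, during which the arm holds its last target. There are 200 camera calls.

## Working session

There is one attempt and no reset: what is moved stays moved. The work goes in short steps, each a Python script; the robot and the scene stay as the last script left them, time stands still between calls to the robot, and variables do not carry over. Pictures are saved under pics/ and viewed, at most 10 in all, crops included, and the job is handed in when it is done.

```bash
mkdir -p pics; python3 - <<'E'
from bench import ctrl
import cv2,numpy as np
np.set_printoptions(precision=4,suppress=True)
for n in("scene","top"):
    im=ctrl.read_camera(n);cv2.imwrite(f"pics/{n}0.png",im)
    print(n,ctrl.camera_params(n))
print(ctrl.camera_params("wrist"),ctrl.current_eef_rot(),ctrl.current_t())
E
```

```text
scene {'fx': 584.086261580114, 'fy': 584.086261580114, 'cx': 309.48476446047823, 'cy': 245.8859477592173, 'pose': array([[ 0.6778, -0.4344,  0.5933,  1.3549],
       [ 0.7353,  0.4017, -0.5459, -0.7212],
       [-0.0012,  0.8062,  0.5916,  0.8344],
       [ 0.    ,  0.    ,  0.    ,  1.    ]])}
top {'fx': 567.6015026364304, 'fy': 567.6015026364304, 'cx': 318.87284124681577, 'cy': 245.05222242425984, 'pose': array([[-0.0024,  0.9889, -0.1487,  0.3813],
       [-1.    , -0.0024,  0.0003, -0.0023],
       [-0.    ,  0.1487,  0.9889,  1.4221],
       [ 0.    ,  0.    ,  0.    ,  1.    ]])}
{'fx': 338.91265876403094, 'fy': 338.91265876403094, 'cx': 318.349463348915, 'cy': 238.4488420094411, 'T_tool_cam': array([[-0.0005,  0.9573,  0.2892,  0.0835],
       [ 1.    ,  0.0005,  0.    ,  0.0007],
       [-0.0001,  0.2892, -0.9573, -0.1694],
       [ 0.    ,  0.    ,  0.    ,  1.    ]])} [[-0.9458  0.3249 -0.0005]
 [ 0.3249  0.9458 -0.001 ]
 [ 0.0001 -0.0011 -1.    ]] 0.1
```

View pics/top0.png

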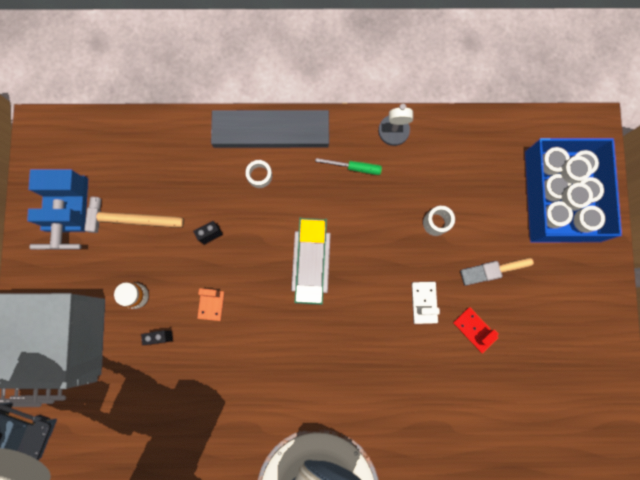

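View pics/scene0.png

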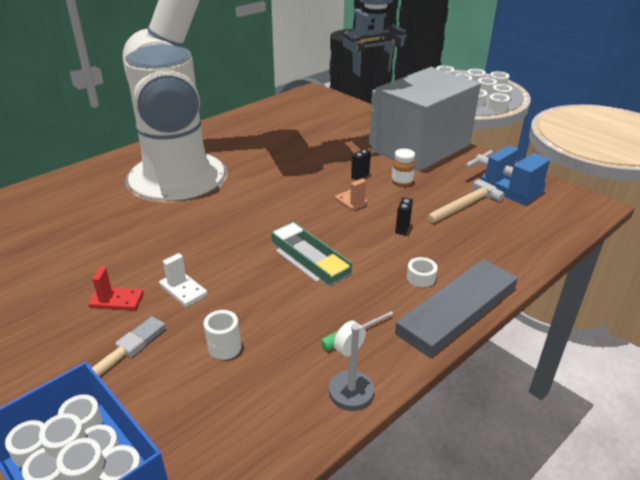

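Top view: cassette (312,262), with the yellow end pointing away from the robot. The white long angle is at (425,302), with a red look-alike at (477,329). The bronze short angle is at (210,304).

Black key-block candidates are (207,232) and (157,337) in top, which are (404,216) and (361,164) in scene. (207,232) is the farther one from the base at about (318,470), so it fits the description. I'll confirm that by distance and a crop.

```bash
cat > h.py <<'E'
from bench import ctrl
import cv2,numpy as np
np.set_printoptions(precision=4,suppress=True)
def cam(name,T=None):
    p=ctrl.camera_params(name)
    return p,(p["pose"] if T is None else T@p["T_tool_cam"])
def tool():
    T=np.eye(4);T[:3,:3]=ctrl.current_eef_rot();T[:3,3]=ctrl.current_tool_pos();return T
def ray(name,uv,T=None):
    p,M=cam(name,T);uv=np.atleast_2d(uv).astype(float)
    d=np.c_[(uv[:,0]-p["cx"])/p["fx"],-(uv[:,1]-p["cy"])/p["fy"],-np.ones(len(uv))]@M[:3,:3].T
    return M[:3,3],d
def plane(name,uv,z,T=None):
    o,d=ray(name,uv,T);return o+d*((z-o[2])/d[:,2])[:,None]
def tri(rays):
    A=0;b=0
    for o,d in rays:
        d=d.ravel()/np.linalg.norm(d);P=np.eye(3)-np.outer(d,d);A=A+P;b=b+P@o
    X=np.linalg.solve(A,b)
    return X,max(np.linalg.norm(np.cross(X-o,d.ravel()/np.linalg.norm(d))) for o,d in rays)
def down(yaw):  # tool z down, tool x at yaw (deg)
    c,s=np.cos(np.radians(yaw)),np.sin(np.radians(yaw))
    return np.array([[c,s,0],[s,-c,0],[0,0,-1.]])
E
python3 - <<'E'
from h import *
for n,uv,z in [("key",(207,232),.075),("key2",(157,337),.075),("short",(210,304),.012),("long",(425,302),.012),("casY",(312,231),.024),("casW",(309,294),.034),("jar",(128,295),.09),("bushL",(258,174),.035),("bushR",(440,220),.07)]:
    X=plane("top",uv,z)[0];print(n,X,np.hypot(*X[:2]))
print("key tri",tri([ray("top",(207,230)),ray("scene",(405,202))]))
print("key2 tri",tri([ray("top",(157,337)),ray("scene",(361,155))]))
a=cv2.resize(cv2.imread("pics/top0.png")[200:360,120:260],None,fx=3,fy=3,interpolation=2)
b=cv2.resize(cv2.imread("pics/scene0.png")[130:290,310:430],None,fx=3,fy=3,interpolation=2)
cv2.imwrite("pics/key.png",np.hstack([a,b]))
E
```

```text
key [0.6163 0.2666 0.075 ] 0.6715069235169498
key2 [0.3669 0.3771 0.075 ] 0.5261393746547429
short [0.4465 0.2669 0.012 ] 0.5202341389194075
long [ 0.4502 -0.265   0.012 ] 0.5223954064548683
casY [0.6271 0.0144 0.024 ] 0.6272593360705645
casW [0.4692 0.0217 0.034 ] 0.4697358291990468
jar [0.4644 0.4447 0.09  ] 0.6429423625420286
bushL [0.7712 0.1501 0.035 ] 0.7856956718744961
bushR [ 0.6453 -0.2966  0.07  ] 0.7102235387084814
key tri (array([0.6217, 0.2672, 0.0789]), np.float64(0.001684530843107387))
key2 tri (array([0.3684, 0.3803, 0.0699]), np.float64(0.002307008487337461))
```

View pics/key.png

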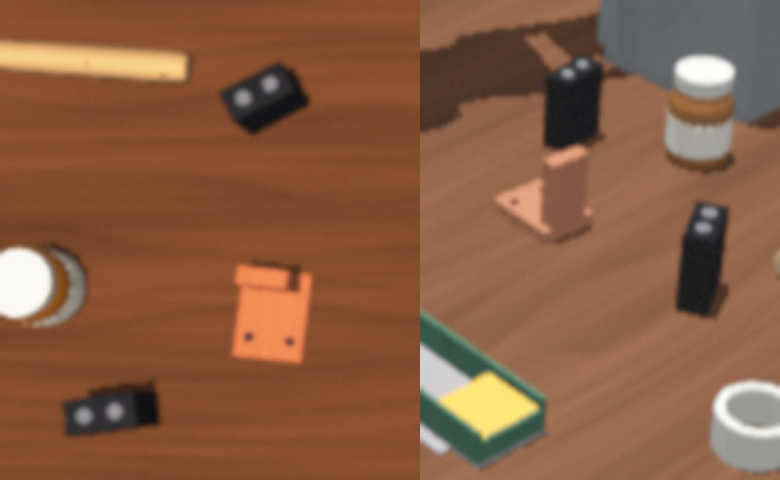

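The crop shows two identical black blocks: one upper right near the mallet handle (top (207,232), 0.67 m from base) and one by the jar (0.53 m). The target is the one at 0.67 m, and its triangulated top height of 0.079 m matches 75 mm. Next I'll take the wrist views.

```bash
python3 - <<'E'
from h import *
R=down(180)
V=[("k1",(.60,.30)),("k2",(.46,.25)),("c1",(.545,.06)),("c2",(.545,-.03)),("l1",(.45,-.22)),("l2",(.45,-.30))]
D={}
for n,(x,y) in V:
    ctrl.goto([x,y,.2],R);ctrl.sleep(.15)
    D[n]=tool();im=ctrl.read_camera("wrist");cv2.imwrite(f"pics/w_{n}.png",im)
    print(n,D[n][:3,3],ctrl.current_t())
np.savez("poses.npz",**D)
I=[cv2.imread(f"pics/w_{n}.png") for n in("k1","k2","c1","l1")]
m=np.vstack([np.hstack(I[:2]),np.hstack(I[2:])])
cv2.imwrite("pics/mont.png",cv2.resize(m,(800,600),interpolation=cv2.INTER_AREA))
E
```

```text
k1 [0.5995 0.3008 0.2001] 2.0917
k2 [0.4609 0.2504 0.2   ] 2.9333
c1 [0.5447 0.0612 0.2   ] 3.975
c2 [ 0.545 -0.029  0.2  ] 4.625
l1 [ 0.4508 -0.2188  0.2   ] 5.6833
l2 [ 0.4501 -0.299   0.1999] 6.3
```

View pics/mont.png

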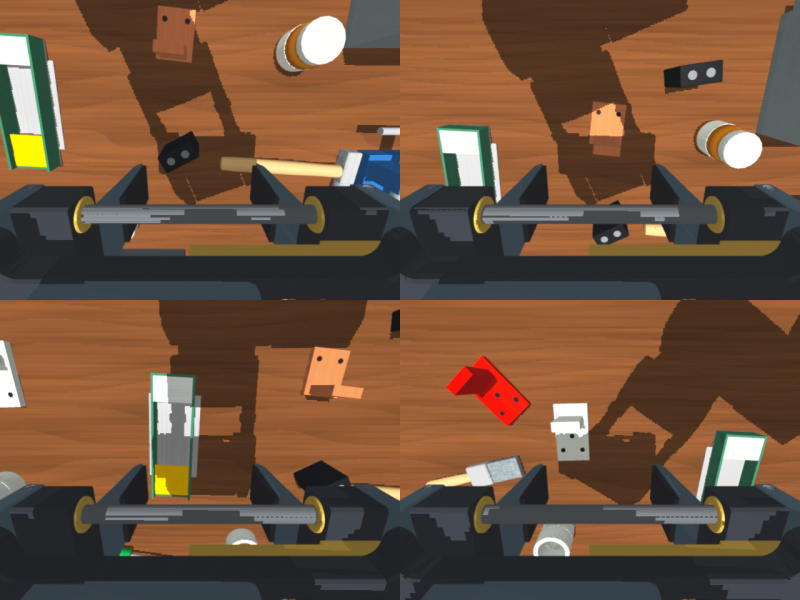

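Montage of k1, k2, c1 and l1. The key block with two metal dots is at about (180,155) in the k1 panel, and the bronze angle is at (607,128) in the k2 panel. The cassette is at (175,435) in c1, and the white angle with holes is at (571,430) in l1. Shadows cross the scene, so I'll use enlarged crops to pick the edges.

```bash
python3 - <<'E'
from h import *
I={n:cv2.imread(f"pics/w_{n}.png") for n in("k1","k2","c1","c2","l1","l2")}
def c(n,x,y,w,h): return cv2.resize(I[n][y:y+h,x:x+w],None,fx=2.5,fy=2.5,interpolation=cv2.INTER_NEAREST)
m=np.hstack([c("c1",220,100,120,236),c("c2",305,100,120,236),np.vstack([c("l1",230,150,80,118),c("k2",285,150,80,118)])])
print(m.shape);cv2.imwrite("pics/m2.png",m)
E
```

```text
(590, 800, 3)
```

View pics/m2.png

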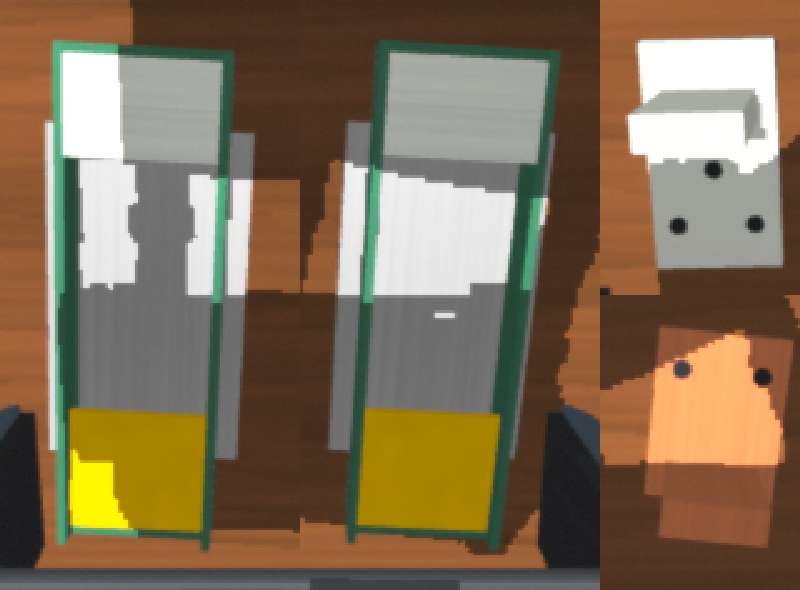

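In the enlarged crops, the cassette rim outer corners in display pixels are (52,40) (233,52) (57,544) (210,551) in c1 and (378,40) (561,51) (346,544) (499,551) in c2. The long foot spans (638,40)–(783,267) with its web top centred at (688,134). The short foot corners are (658,326), (793,340) and (645,495). I'll take one cassette view with the wrist turned half round to cancel calibration bias, plus the second views of the parts.

```bash
python3 - <<'E'
from h import *
D=dict(np.load("poses.npz"))
ctrl.goto([.545,.018,.2],down(0));ctrl.sleep(.15)
D["d1"]=tool();cv2.imwrite("pics/w_d1.png",ctrl.read_camera("wrist"))
ctrl.goto([.545,.018,.2],down(180));ctrl.sleep(.15)
D["c3"]=tool();cv2.imwrite("pics/w_c3.png",ctrl.read_camera("wrist"))
np.savez("poses.npz",**D);print(D["d1"],ctrl.current_t())
I={n:cv2.imread(f"pics/w_{n}.png") for n in("k1","k2","d1","l2")}
def c(n,x,y,w,h): return cv2.resize(I[n][y:y+h,x:x+w],None,fx=2.5,fy=2.5,interpolation=cv2.INTER_NEAREST)
m=np.hstack([c("d1",260,100,120,236),np.vstack([c("l2",315,150,80,118),c("k1",235,0,80,118)]),np.vstack([c("k1",245,190,80,118),c("k2",300,290,80,118)])])
print(m.shape);cv2.imwrite("pics/m3.png",m)
E
```

```text
[[ 1.     -0.0001 -0.      0.545 ]
 [-0.0001 -1.      0.      0.0179]
 [-0.     -0.     -1.      0.2   ]
 [ 0.      0.      0.      1.    ]] 12.7333
(590, 700, 3)
```

View pics/m3.png

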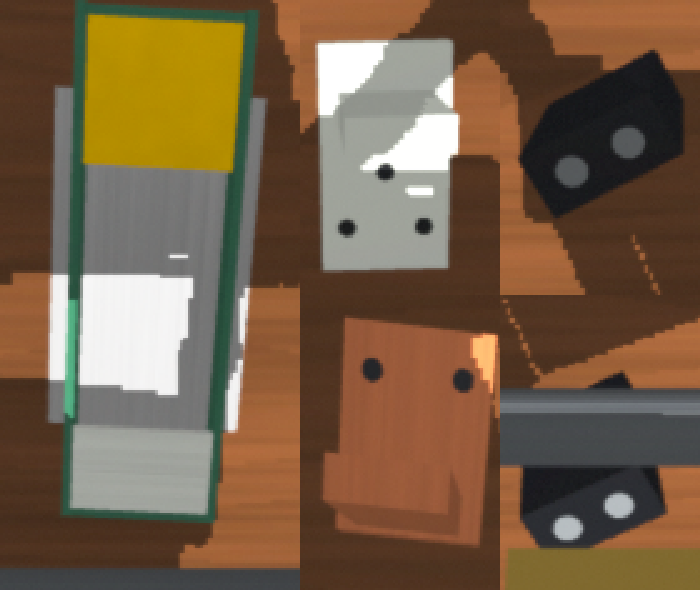

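In m3, the d1 cassette corners are (62,515), (215,523), (258,12) and (77,1). The key dots are at (571,171) and (628,142) in k1 and (567,528) and (619,505) in k2. The long-angle holes in l2 are at (385,172), (347,228) and (424,226). The short-angle web top is centred at about (385,485) in k1.

```bash
cat > meas.py <<'E'
from h import *
D=dict(np.load("poses.npz"))
off={"c1":(0,0,220,100),"c2":(300,0,305,100),"l1":(600,0,230,150),"k2s":(600,295,285,150),"d1":(0,0,260,100),"l2":(300,0,315,150),"k1s":(300,295,235,0),"k1":(500,0,245,190),"k2":(500,295,300,290)}
def px(n,p):
    a=off[n];p=np.atleast_2d(p).astype(float);return (p-[a[0],a[1]]+.5)/2.5+[a[2],a[3]]-.5
def P(n,p,z): return plane("wrist",px(n,p),z,D[n[:2]])
def TR(n1,p1,n2,p2): return tri([ray("wrist",px(n1,p1),D[n1[:2]]),ray("wrist",px(n2,p2),D[n2[:2]])])
if __name__=="__main__":
    C={"c1":[(52,40),(233,52),(57,544),(210,551)],"c2":[(378,40),(561,51),(346,544),(499,551)],"d1":[(215,523),(62,515),(258,12),(77,1)]}
    # order NL(-y) NR(+y) FL FR
    for n,p in C.items():
        q=P(n,p,.034)[:,:2]
        print(n,q.ravel(),"c",q.mean(0),"len",np.linalg.norm(q[2]-q[0]),np.linalg.norm(q[3]-q[1]),"wid",np.linalg.norm(q[1]-q[0]),np.linalg.norm(q[3]-q[2]),
          "yaw",[np.degrees(np.arctan2(*(b-a)[::-1])) for a,b in((q[0],q[2]),(q[1],q[3]))])
    for i in range(4): print("tri",TR("c1",C["c1"][i],"c2",C["c2"][i]))
    # roofs z: yellow free edge corners / white roof free edge
    print("yellow edge",TR("c1",(70,408),"c2",(364,408)),TR("c1",(206,414),"c2",(499,414)))
    print("white edge",TR("c1",(62,158),"c2",(384,155)),TR("c1",(218,163),"c2",(533,162)))
    for a,b in (((713,170),(385,172)),((678,226),(347,228)),((755,224),(424,226))): print("Lhole",TR("l1",a,"l2",b))
    print("Lweb",TR("l1",(688,113),"l2",(400,114)))
    q=P("l1",[(638,40),(773,38),(783,267),(657,269)],.012);print("Lfoot",q[:,:2],q.mean(0))
    q=P("l2",[(318,43),(452,40),(448,267),(323,269)],.012);print("Lfoot",q[:,:2],q.mean(0))
    print("Shole",TR("k2s",(682,369),"k1s",(372,370)),TR("k2s",(763,377),"k1s",(463,380)),"web",TR("k2s",(715,524),"k1s",(385,485)))
    q=P("k2s",[(658,326),(793,340),(645,495)],.012);print("Sfoot",q[:,:2],"c",(q[1]+q[2])/2)
    q=P("k1s",[(344,318),(496,334),(480,545),(335,530)],.012);print("Sfoot",q[:,:2],"c",q.mean(0))
    print("key",TR("k1",(571,171),"k2",(567,528)),TR("k1",(628,142),"k2",(619,505)))
E
python3 meas.py
```

```text
c1 [ 0.4434 -0.0103  0.4476  0.0572  0.6545 -0.0219  0.658   0.0461] c [0.5509 0.0178] len 0.21141692414256405 0.2106732598188486 wid 0.06758592685877755 0.06809980495751912 yaw [np.float64(-3.1364647478169356), np.float64(-2.9964451683792324)]
c2 [ 0.4436 -0.0116  0.4475  0.057   0.6548 -0.0225  0.6582  0.0458] c [0.551  0.0172] len 0.21140629765265473 0.21106054887811138 wid 0.06863598320814375 0.06835304492314223 yaw [np.float64(-2.9606749394615455), np.float64(-3.037337093683946)]
d1 [ 0.4456 -0.0133  0.4496  0.054   0.656  -0.0244  0.6598  0.0423] c [0.5528 0.0147] len 0.21069705156922314 0.21058734384067204 wid 0.06750953795284256 0.06688066926327034 yaw [np.float64(-3.0179673513695735), np.float64(-3.1889127202413627)]
tri (array([ 0.4433, -0.0113,  0.0292]), np.float64(9.610704923055901e-05))
tri (array([0.4475, 0.0571, 0.0333]), np.float64(6.978499259151975e-05))
tri (array([ 0.656 , -0.0224,  0.0317]), np.float64(9.400353583937127e-05))
tri (array([0.6589, 0.0461, 0.0326]), np.float64(0.00010351058122233204))
yellow edge (array([ 0.5943, -0.0148,  0.0228]), np.float64(9.750
[... 617 characters left out ...]

 [ 0.4978 -0.2914]] [ 0.447  -0.2645  0.012 ]
Lfoot [[ 0.3974 -0.2941]
 [ 0.3962 -0.2387]
 [ 0.4959 -0.2356]
 [ 0.4968 -0.2915]] [ 0.4466 -0.265   0.012 ]
Shole (array([0.4214, 0.2507, 0.0105]), np.float64(5.231003833028709e-06)) (array([0.4248, 0.2847, 0.0109]), np.float64(8.709746576426218e-05)) web (array([0.4702, 0.2625, 0.0732]), np.float64(0.00029478355510248103))
Sfoot [[0.4036 0.2408]
 [0.4093 0.2967]
 [0.4759 0.2344]] c [0.4426 0.2656 0.012 ]
Sfoot [[0.4051 0.2414]
 [0.4101 0.297 ]
 [0.4822 0.2905]
 [0.4768 0.2339]] c [0.4436 0.2657 0.012 ]
key (array([0.6246, 0.26  , 0.0744]), np.float64(5.9618091981159916e-05)) (array([0.6133, 0.2814, 0.0744]), np.float64(1.1941223797639627e-05))
```

Everything checks out:
- **Heights:** key top 74.4 mm, web tops about 69–73 mm, foot tops about 11–12 mm, rim about 32 mm.
- **Sizes:** cassette 211 x 68 mm.
- **Bias:** the two half-turn views give about (−0.9, +1.4) mm, so I'll correct for that.

I'll start with the long angle: centre it by pinching in y, then grip it across x.

```bash
cat > job.py <<'E'
from h import *
from scipy.spatial.transform import Rotation as Ro
b=np.array([.0009,-.0014])
CC=np.array([.5519,.0161]);CY=-3.05
LONG=(np.array([.4468,-.2648])+b,1.5,-.023)
SHORT=(np.array([.4433,.2657])+b,-5.3,.027)
KEY=(np.array([.6190,.2707])+b,27.8,0.)
rz=lambda a:Ro.from_euler("z",a,degrees=True).as_matrix()
def settle(t=.2): ctrl.sleep(t);return ctrl.current_tool_pos()
def report(s): print(s,"t",ctrl.current_t(),"pos",ctrl.current_tool_pos(),"F",ctrl.current_contact_force(),"w",ctrl.current_grip_width(),"g",ctrl.current_grasp_force())
def grip(part,yawtool,z,opening,close=True):
    o,a,xw=part;p=o+(rz(a)[:2,0]*xw)
    ctrl.command_gripper(opening)
    ctrl.goto([*p,.13],down(yawtool+a));ctrl.move_l([*p,z],.2);settle()
    ctrl.command_gripper(0.);report("grip")
def ungrip(opening,z=.13):
    ctrl.command_gripper(opening);p=ctrl.current_tool_pos();ctrl.move_l([p[0],p[1],z],.25)
def pose(x,y,z,pitch,grasp,yawtool):
    """tool pose that puts the held part at cassette (x,y,z); grasp = TCP in part frame; pitch>0 tips +x end up"""
    Rp=rz(CY)@Ro.from_euler("y",-pitch,degrees=True).as_matrix()
    return np.r_[CC,0]+rz(CY)@[x,y,z]+Rp@grasp, Rp@down(yawtool)
def where(grasp): # cassette coords of held part, level
    q=rz(CY).T@(ctrl.current_tool_pos()-np.r_[CC,0])-grasp;return q
E
python3 - <<'E'
from job import *
p=plane("wrist",[(355,262)],.015,dict(np.load("poses.npz"))["k1"])[0];print("mallet end",p)
grip(LONG,0,.022,.65); ungrip(.65)
grip(LONG,90,.040,.42)
g=np.array([-.023,0,.040])
for z in(.12,):
    p=ctrl.current_tool_pos();ctrl.move_l([p[0],p[1],z+.04],.2)
ctrl.goto(*pose(-.009,0,.10,0,g,90));settle();report("above")
print(where(g))
hit=ctrl.move_l(pose(-.009,0,.010,0,g,90)[0],.08,contact_N=8);report(hit);print(where(g))
E
```

```text
mallet end [0.6509 0.3429 0.015 ]
grip t 16.95 pos [ 0.4248 -0.2669  0.0222] F [-0.63    0.4204  6.2492] w 0.43713870913542147 g 30.000963807106018
grip t 21.3 pos [ 0.4248 -0.2668  0.0401] F [0.1172 0.8272 2.6092] w 0.1543333458059629 g 30.000347793102264
above t 23.4 pos [0.52   0.0167 0.14  ] F [ 0.5309  1.0877 -1.2105] w 0.15424929773840465 g 29.99907284975052
[-0.0089 -0.0011  0.1   ]
False t 24.675 pos [0.5202 0.0178 0.0504] F [-0.6213 -0.5579 -1.4428] w 0.1522869220955238 g 29.999152421951294
[-0.0087 -0.      0.0104]
```

```bash
python3 - <<'E'
from job import *
g=np.array([-.023,0,.040])
hit=ctrl.move_l(pose(-.009,0,.0048,0,g,90)[0],.04,contact_N=6);report(("low",hit));print(where(g))
z=where(g)[2]+.0005
hit=ctrl.move_l(pose(.046,0,max(z,.005),0,g,90)[0],.06,contact_N=12);report(("slide",hit));print(where(g))
if not hit:
    hit=ctrl.move_l(pose(.056,0,.0050,0,g,90)[0],.02,contact_N=10);report(("home",hit));print(where(g))
E
```

```text
('low', False) t 24.9583 pos [0.5198 0.0178 0.0447] F [ 0.3144  0.1914 -1.6813] w 0.14832727586299577 g 29.999261498451233
[-0.0091 -0.      0.0047]
('slide', False) t 26.025 pos [0.5744 0.0149 0.0451] F [-0.4583  0.2067 -1.7032] w 0.15351630479862155 g 29.999077320098877
[0.0455 0.     0.0051]
('home', True) t 26.4167 pos [0.5806 0.0146 0.0447] F [ 0.5902  0.0395 -2.2792] w 0.14772597022156278 g 29.999121129512787
[0.0518 0.     0.0047]
```

The wall was met at x = +51.8 mm against +52 expected, which confirms the cassette's position. I'll release there and tilt the short angle in.

```bash
python3 - <<'E'
from job import *
g=np.array([-.023,0,.040])
hit=ctrl.move_l(pose(.0518,0,.0030,0,g,90)[0],.02,contact_N=5);report(("seat",hit));print(where(g))
ctrl.command_gripper(.35);settle(.1)
p=ctrl.current_tool_pos();ctrl.move_l([p[0],p[1],.15],.25)
grip(SHORT,180,.022,.65); ungrip(.65)
grip(SHORT,90,.040,.42)
g=np.array([.027,0,.040])
p=ctrl.current_tool_pos();ctrl.move_l([p[0],p[1],.17],.25)
ctrl.goto(*pose(-.0232,0,.11,15,g,90));settle();report("above")
t,R=pose(-.0232,0,.0173,15,g,90)
hit=ctrl.move_l(t,.08,contact_N=8);report(hit);print(ctrl.current_tool_pos()-t)
E
```

```text
('seat', False) t 26.6667 pos [0.5808 0.0146 0.0436] F [-4.2342 -0.2222 12.508 ] w 0.15006303665698248 g 30.003060400485992
[0.052  0.     0.0036]
grip t 30.8 pos [0.4712 0.2619 0.0223] F [-1.5818 -0.2704  6.0477] w 0.43792976270714307 g 30.000813603401184
grip t 35.15 pos [0.4711 0.2618 0.0401] F [-1.0873 -0.7321  4.9099] w 0.15415661353265184 g 29.999130964279175
above t 37.0167 pos [0.5446 0.0176 0.1556] F [ 0.1674  0.0383 -2.3196] w 0.14957109910155827 g 29.99790519475937
False t 38.325 pos [0.5447 0.0165 0.0634] F [-0.9411  0.398  -2.2966] w 0.1532451334334932 g 29.997788965702057
[ 0.0003 -0.      0.0004]
```

```bash
python3 - <<'E'
from job import *
g=np.array([.027,0,.040])
def go(x,z,pitch,v,N):
    t,R=pose(x,0,z,pitch,g,90);h=ctrl.move_l(t,v,ori=R,contact_N=N);report((x,z,pitch,h));return h
ok=not go(-.0452,.0173,15,.06,12) and not go(-.044,.0055,0,.04,12)
if ok:
    print(where(g));h=go(-.060,.0050,0,.05,12)
    if not h: h=go(-.070,.0050,0,.02,10)
    print(where(g))
    x=where(g)[0]
    if h and abs(x+.066)<.003:
        go(x,.0033,0,.02,6);print(where(g))
        ctrl.command_gripper(.35);settle(.1)
        p=ctrl.current_tool_pos();ctrl.move_l([p[0],p[1],.16],.25)
        ctrl.goto([.62,.27,.2],down(180));settle(.1)
E
```

```text
(-0.0452, 0.0173, 15, False) t 38.8417 pos [0.5224 0.0177 0.0631] F [ 0.5274 -0.4164 -1.3613] w 0.15001350436829614 g 29.997869431972504
(-0.044, 0.0055, 0, False) t 39.525 pos [0.5346 0.0171 0.0453] F [ 0.361  -0.3859 -1.5104] w 0.15473419793698429 g 29.99817430973053
[-0.0443  0.      0.0053]
(-0.06, 0.005, 0, False) t 39.9917 pos [0.5187 0.0179 0.0452] F [ 0.8387 -0.5916 -1.17  ] w 0.15071006387534117 g 29.998148381710052
(-0.07, 0.005, 0, True) t 40.4167 pos [0.5129 0.0181 0.0453] F [ 2.2342 -1.2751 -0.8391] w 0.14981775573019615 g 29.999646842479706
[-0.066  -0.      0.0053]
(np.float64(-0.06601123979658025), 0.0033, 0, False) t 40.6667 pos [0.5131 0.0182 0.0437] F [-1.6541  0.5972 14.4431] w 0.15239753863919026 g 30.002252161502838
[-0.0659 -0.      0.0037]
```

Both angles are home, at x = 52.0 and −65.9 mm. Next is the key block: centre it across 28 mm, then grip across 56 mm.

```bash
python3 - <<'E'
from job import *
grip(KEY,90,.014,.5); ungrip(.5)
grip(KEY,180,.042,.8)
p=ctrl.current_tool_pos();ctrl.move_l([p[0],p[1],.18],.25)
g=np.array([0,0,.042])
t,R=pose(-.014,0,.095,0,g,180);ctrl.goto(t,R);settle();report("above");print(where(g))
h=ctrl.move_l(pose(-.014,0,.008,0,g,180)[0],.07,contact_N=8);report(h);print(where(g))
E
```

```text
grip t 45.95 pos [0.62   0.2693 0.0143] F [-0.7838  0.5028  6.0738] w 0.30426572291658405 g 29.992596209049225
grip t 50.3 pos [0.6201 0.2694 0.0424] F [-1.6552  0.3404  5.7332] w 0.6091535028826413 g 30.00059276819229
above t 52.25 pos [0.5385 0.0178 0.137 ] F [ 0.4574 -0.1413 -2.3708] w 0.6127691915742534 g 29.998556971549988
[-0.0135  0.001   0.095 ]
False t 53.6417 pos [0.5382 0.0168 0.0504] F [ 0.8993 -0.3943 -2.4901] w 0.6152271043501394 g 29.998554289340973
[-0.0137 -0.      0.0084]
```

```bash
python3 - <<'E'
from job import *
g=np.array([0,0,.042])
h=ctrl.move_l(pose(-.014,0,.0036,0,g,180)[0],.03,contact_N=6);report(h);print(where(g))
ctrl.command_gripper(.85);settle(.1)
p=ctrl.current_tool_pos();ctrl.move_l([p[0],p[1],.2],.25);settle(.1)
im=ctrl.read_camera("wrist");s=ctrl.read_camera("scene")
a=cv2.resize(im[60:340,180:460],(560,560));b=cv2.resize(s[205:295,260:360],None,fx=2.4,fy=2.4,interpolation=2)
m=np.zeros((560,800,3),np.uint8);m[:,:560]=a;m[:b.shape[0],560:]=b;cv2.imwrite("pics/fin.png",m);print(ctrl.current_t())
E
```

```text
True t 53.8667 pos [0.5385 0.0169 0.046 ] F [0.7995 0.2754 2.0875] w 0.620320607101059 g 30.000309348106384
[-0.0134  0.0001  0.004 ]
55.4667
```

View pics/fin.png

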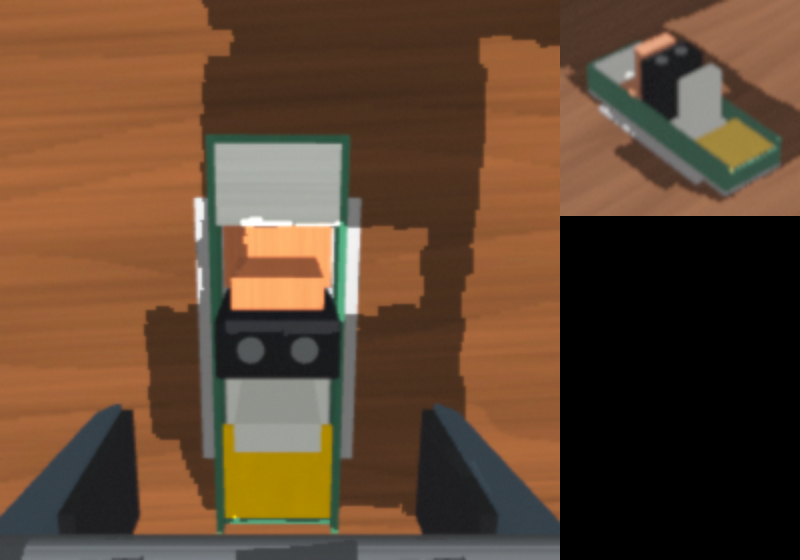

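The picture shows the bronze web (280,290), the black key with its dots (250,350) and (305,350), and the white web (277,430). All three are packed upright and centred in the cassette, and the fingers are clear.

```bash
python3 -c "
from bench import ctrl
print(ctrl.sign_off())"
```

```text
the job is handed in; nothing more can be done
None
```

The long angle, short angle and key block are packed flat in the cassette at about x = +52, −66 and −13 mm, all released, and the job was handed in at about 55.5 s; no verdict came back.

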